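# Check a tripped hotplate and hold in its recessed reset button

## Robot

A 7-joint arm with a two-finger parallel gripper is mounted at the origin on the work surface. World frame = base frame: x ahead of the robot, y to its left, z up, the work surface at z = 0. Lengths are in m, angles in rad, forces in N, time in s.
With the tool pointing down it reaches from about 0.4 to 0.85 m from the base axis. Payload 10.4 kg.
Tool frame: the origin (TCP) lies between the finger pads, 19 mm behind the fingertips; this is the grasp point; z points along the fingers, y is the line along which they close (so a half turn about z gives the same grasp; the last joint's range is limited). The gripper opens to 87 mm and grips with 3 to 60 N. Pads are 19 mm wide; open, the fingers measure 117 mm over their backs; the gripper's body (75 mm by 190 mm) begins 51 mm behind the grasp point.
Start: joints at [-1.181, 0.332, -0.065, 1.46, 0.022, 1.35, -0.088], TCP at [0.251, 0.573, 0.241] pointing down, gripper open.
Joint ranges: [-2.6, 2.6], [-0.5, 2.12], [-1.47, 1.34], [0.16, 2.42], [-1.27, 4.41], [0.06, 2.06], [-2.6, 2.6]. Speed limits (rad/s): [2.22, 2.22, 2.79, 2.79, 3.14, 3.14, 3.14].

## Interface

Orientations are given as a unit quaternion [x, y, z, w].
In Python, from bench import r, optics gives the robot as it stands.
- The arm moves only by the shell command python3 -m pendant 'ROWS' [FORCE]. ROWS is JSON, a list of rows, each a list of 7 numbers: the closure, from -1 (fully open) to 1 (shut), then the shift along the tool's x, y, z scaled (see below), then the turn, a rotation vector about the tool's x, y, z scaled (see below). In form: [[grip, x, y, z, rx, ry, rz], ...]. A call has 1 to 8 rows; each row is the pose to reach, as a shift and turn from the pose commanded when the call began, along the tool's axes at that moment; what a row does not reach only later rows make up. The controller multiplies each number of a shift by 0.3 m and each number of a turn by 120 degrees. A row lasts 1/8 s, in which the tool goes at most 62.5 mm and 10.7 degrees, less where a joint would pass 70% of its speed; a pose out of reach is approached as far as the arm can. A call with a number of a shift or a turn outside -1 to 1 is refused whole. A call with a gripper value outside its range is refused whole. The fingers move at their own pace and stop on an object; FORCE is the grip in N (left out, the last holds). Time passes only in rows, so rows that repeat a pose let the fingers close. It gives the time, the measured TCP pose, the force, the opening and the grip force at its end, in the units of the state.
- r.read_state(): the state, without advancing time (a new reading comes with each control period).
- optics.camera(name): name is "side" or "top" or "wrist"; returns a dict with "pixels" (384x512x3 uint8, red, green, blue), "vfov" (degrees; the focal length in pixels is half the picture's height over the tangent of half this angle, whatever the lens; pixels are square), "cx", "cy" (the principal point, pixels), "rvec" (rotation vector, rad) and "tvec" (3), from world to camera coordinates, as OpenCV has them. Camera axes: x right, y down, z forward; pixel columns grow to the right and rows downward; lengths in m; the calibration is good to about 2 mm. A picture is of the moment at which its call begins. There is no depth.
- r.close_job(): hands the job in; it is judged then, once.
The state is a dict: "time": time; "joint_positions": joint angles; "joint_vel": joint speeds; "joint_torque": joint torques, N m; "ee_pos": TCP position; "eef_rot": TCP orientation; "ft_force": force on the tool from outside, world axes, zero at the start; "torque": the same for the moment, N m; "width": finger opening in m; "grip_force": force on a finger pad.
Only numpy, scipy, OpenCV 4.12 (cv2) and the standard library are available. Lean on these libraries where they do the work, as an engineer would, in place of code of your own. Each camera call takes 0.05 s, during which the arm holds its last target. There are 200 camera calls.

## Task

The hotplate stirrer's over-temperature cut-out has tripped. Take the infrared thermometer from its cradle and hold it still for two seconds with its nose pointing straight down at the middle of the round plate, about 10 cm above and without touching the hotplate, then stand it back in its cradle and let go of it. Then take the reset pin from its stand by the handle, reach its steel tip through the small round collared hole in the hotplate's deck, push the recessed reset button fully down and finish like that, still gripping the pin and holding the button down; leave the other things on the bench where they are.

Things in the scene. Friction and masses are not known exactly. Their poses are not given: they have to be found in the camera images.
- hotplate: hotplate stirrer fixed to the bench, 260 (x) x 160 (y) x 97 mm tall; deck 85 mm above the bench, round white plate of 140 mm diameter at the rear (+x); in the front deck strip (-x) the reset hole, a black display and a rocker switch. Origin: centre of its underside; x from deck strip to plate, y left seen from the robot, z up. Turned by up to 0.35 rad. The front knobs are not used
- plate_center (a point): middle of the plate's top face, 97 mm above the bench; at (55, 0, 97) mm in the hotplate's frame; axes as the hotplate
- reset_mouth (a point): centre of the mouth of the reset hole: top of its raised grey collar (25 to 27 mm across, 3 mm above the deck), 88 mm above the bench, at (-80, 42, 88) mm in the hotplate's frame. The hole is round, vertical, 17 mm in diameter; at its bottom the reset button, a grey disc of 14 mm diameter, its top 21 mm below this mouth
- reset_button (a joint): travel of the recessed reset button in m: 0 is up, 0.006 is fully down; it moves straight down against a spring, 1.5 N to start, about 5 N fully down, and springs back when let go
- thermometer: rod-shaped infrared thermometer: grey plastic cylinder, 34 mm diameter, 130 mm long, 0.1 to 0.2 kg, tapering over its lowest 22 mm to a 28 mm nose; loose, standing nose down in its cradle, 93 mm of it above the cradle. Origin: centre of the nose's end face; z points up along the rod, so it looks along its own -z
- cradle: grey plastic block fixed to the bench, 75 x 75 x 45 mm tall, with a round vertical pocket of 44 mm diameter, 37 mm deep, in its middle; holds the thermometer. Origin: centre of its underside. It stands to the left or right of the hotplate, the pin stand on the other side
- cradle_seat (a point): centre of the pocket's floor, 8 mm above the bench, where the thermometer's nose stands; z up
- pin: reset pin: steel rod, 7 mm diameter, 65 mm long, below a round black handle, 18 mm diameter, 60 mm long, with a 26 mm flange, 5 mm thick, between them (it does not enter the reset hole); 130 mm in all, about 0.05 kg. Loose, upright in its stand, flange on the stand's top, tip 5 mm and top 135 mm above the bench. Origin: end of the tip; z up along the pin
- pin_handle (a point): point on the pin's axis at mid handle, 100 mm above the tip, where to grip
- pin_stand: aluminium block fixed to the bench, 56 x 56 x 70 mm tall, with one vertical hole of 14 mm diameter, 65 mm deep, in its middle that holds the pin: lift the pin 65 mm to clear it. Origin: centre of its underside
- beaker: clear glass beaker, 68 mm across, 90 mm tall, loose. Origin: centre of its underside; not part of the job, leave it
- reagent: amber glass bottle with black cap, 68 mm across, 130 mm tall, loose. Origin: centre of its underside; not part of the job, leave it
- jar: small white plastic jar, 56 mm across, 70 mm tall, loose. Origin: centre of its underside; not part of the job, leave it
- dish: shallow glass dish, 90 mm across, 15 mm tall, loose, between robot and hotplate. Origin: centre of its underside; not part of the job, leave it
- spatula: steel spatula, 180 mm long, lying on the bench between robot and hotplate. Origin: centre of its underside as it lies; not part of the job, leave it
- tray: small open steel tray, 90 x 70 x 25 mm, loose. Origin: centre of its underside; not part of the job, leave it
There are look-alikes about, which are no part of the job. What is shaped like the thermometer but purple or yellow is not meant.

How it is judged:
By the outcome, as a careful person would: the job done as asked, in the order asked, and still so for the second after the job is handed in, while the arm keeps its last pose, push and grip.
It also fails if it takes over 72 s, if anything falls off the work surface, if the arm or the gripper's body presses on something with over 40 N, if the wrist force passes 120 N, or if a joint passes its speed limit or range.

## Working session

There is one attempt and no reset: what is moved stays moved. The work goes in short steps, Python scripts to look and compute and a shell command to move; the robot and the scene stay as the last step left them, time stands still between calls to the robot, and variables do not carry over. Pictures are saved under pics/ and viewed, at most 10 in all, crops included, and the job is handed in when it is done.

```bash
mkdir -p pics; ls; python3 - <<'E'
from bench import r, optics
import cv2,numpy as np
s=r.read_state(); print(s['time'],s['ee_pos'],s['eef_rot'],s['width'])
for n in ['top','side']:
    c=optics.camera(n); print(n,c['vfov'],c['cx'],c['cy'],c['rvec'],c['tvec'])
    cv2.imwrite(f'pics/{n}.png',c['pixels'][:,:,::-1]); np.savez(f'pics/{n}.npz',**c)
E
```

```text
pics
0.0 [0.2505812  0.5721739  0.24046581] [ 2.04911415e-01  9.78780268e-01 -6.98523931e-04 -1.09711598e-04] 0.08738783367690184
top 47.46821368423608 254.06414746923474 185.89852885189816 [ 2.12756564 -2.14262397  0.16850504] [0.00472502 0.52781808 1.3275897 ]
side 44.47843737050563 249.8621994165248 189.62809511128637 [ 0.48585751 -2.69117564  1.2353325 ] [0.50670681 0.20637409 1.48901819]
```

View pics/top.png

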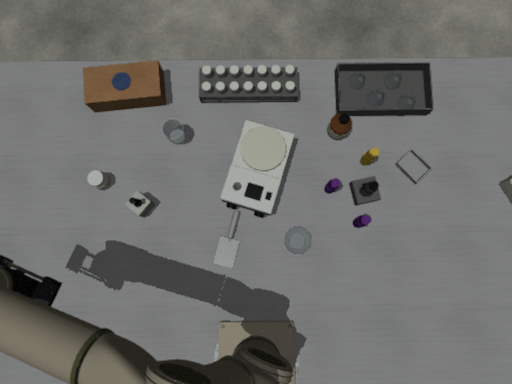

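View pics/side.png

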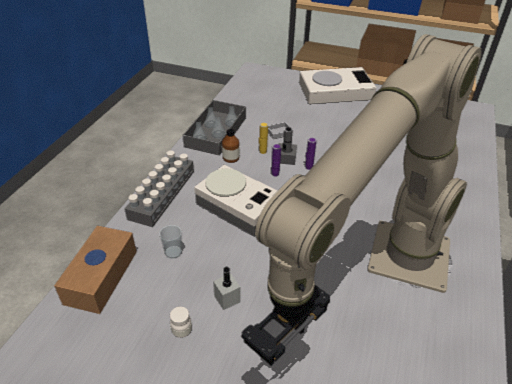

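The top view shows the hotplate at about (258,165), with its plate at (264,147) and the reset collar at (237,186). The pin stand is at (138,203) on the left.

There are four candidates for the thermometer: a grey or black rod in a grey block at (370,187), purple rods at (333,185) and (362,221), and a yellow one at (371,156). The grey one in the cradle fits the description. I'll confirm it in an enlarged crop.

```bash
cat > h.py <<'E'
import numpy as np,cv2
from scipy.spatial.transform import Rotation as R
def load(n): return dict(np.load(f'pics/{n}.npz'))
def cam(c):
    f=192/np.tan(np.radians(float(c['vfov'])/2))
    K=np.array([[f,0,c['cx']],[0,f,c['cy']],[0,0,1]],float)
    return K,R.from_rotvec(c['rvec']).as_matrix(),np.array(c['tvec'])
def ray(c,uv):
    K,M,t=cam(c); d=M.T@np.linalg.inv(K)@[uv[0],uv[1],1]; return -M.T@t,d
def onplane(c,uv,z):
    o,d=ray(c,uv); return o+d*(z-o[2])/d[2]
def proj(c,p):
    K,M,t=cam(c); q=K@(M@np.array(p)+t); return q[:2]/q[2]
E
python3 - <<'E'
from h import *
t=load('top')['pixels'][:,:,::-1];s=load('side')['pixels'][:,:,::-1]
def crop(i,u,v,w,h,k): return cv2.resize(i[v:v+h,u:u+w],(w*k,h*k),interpolation=cv2.INTER_CUBIC)
a=crop(t,335,165,50,50,6);b=crop(t,115,180,50,50,6)[:, :200];b=crop(t,120,180,40,50,6)[:,:200]
c=crop(t,215,118,100,100,3)
d=crop(s,255,115,70,60,6)[:300,:400];e=crop(s,205,255,50,60,5)
top=np.hstack([a,b,c]); bot=np.hstack([d,e,np.zeros((300,150,3),np.uint8)])
cv2.imwrite('pics/crop1.png',np.vstack([top,bot]))
for uv,z in [((264,147),.097),((237,186),.088),((138,203),.07),((366,190),.045)]: print(onplane(load('top'),uv,z))
E
```

```text
[ 0.63922956 -0.03037283  0.097     ]
[0.52053377 0.05260233 0.088     ]
[0.47303078 0.35634901 0.07      ]
[ 0.51188968 -0.34864232  0.045     ]
```

View pics/crop1.png

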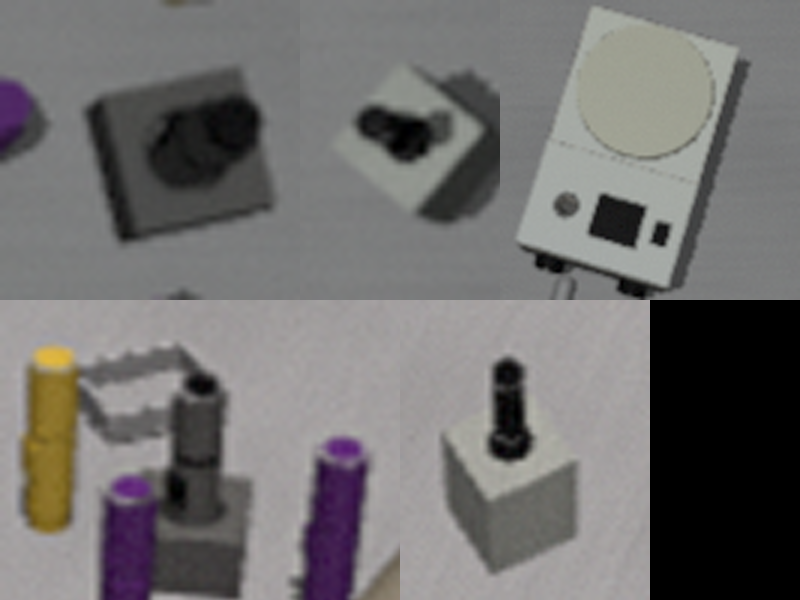

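The crop confirms it: the grey rod with a dark top stands in the grey cradle block. The purple and yellow rods are free-standing decoys. The pin is upright in its light aluminium stand, and the collar is at about (237.2,186). Next I'll measure precisely.

```bash
python3 - <<'E'
from h import *
T=load('top');S=load('side');t=T['pixels'];s=S['pixels']
def comps(m,lo,box=None):
    n,l,st,ce=cv2.connectedComponentsWithStats(m.astype(np.uint8))
    return [(st[i,4],ce[i].round(2),l==i) for i in range(1,n) if st[i,4]>=lo and (box is None or (box[0]<ce[i][0]<box[2] and box[1]<ce[i][1]<box[3]))]
hsv=cv2.cvtColor(t,cv2.COLOR_RGB2HSV).astype(int); hs=cv2.cvtColor(s,cv2.COLOR_RGB2HSV).astype(int)
print('plate px',hsv[147,264],'deck',hsv[175,245],'table',hsv[250,350],'stand',hsv[200,147],'cradle',hsv[198,362],'collar',hsv[186,237],hsv[183:190,237,2],'sidestand',hs[280,230], 'pl side',hs[182,225],hs[200,235])
pl=(hsv[...,1]>25)&(hsv[...,2]>130)
for a,c,m in comps(pl,500,(230,110,300,200)): print('plate',a,c,onplane(T,c,.097))
bx=np.zeros(t.shape[:2],bool);bx[115:220,215:300]=1
g=cv2.GaussianBlur(hsv[...,2].astype(np.float32),(0,0),.5)
dk=(g>150)&bx
for a,c,m in comps(dk,1500):
    cn,_=cv2.findContours(m.astype(np.uint8),cv2.RETR_EXTERNAL,cv2.CHAIN_APPROX_NONE)
    q=cn[0][:,0].astype(float); P=np.array([onplane(T,p,.085)[:2] for p in q])
    (cc,sz,an)=cv2.minAreaRect(P.astype(np.float32)); print('hot',a,cc,sz,an)
cb=np.zeros_like(bx);cb[180:193,231:244]=1
for a,c,m in comps((g<150)&cb,10): print('collar',a,c,onplane(T,c,.088))
for nm,mask,box in [('stand',(hsv[...,2]>140),(120,185,160,220))]:
    for a,c,m in comps(mask,60,box):
        cn,_=cv2.findContours(m.astype(np.uint8),cv2.RETR_EXTERNAL,cv2.CHAIN_APPROX_NONE)
        P=np.array([onplane(T,p,.07)[:2] for p in cn[0][:,0].astype(float)]);print(nm,a,cv2.minAreaRect(P.astype(np.float32)))
pur=(hsv[...,0]>125)&(hsv[...,0]<155)&(hsv[...,1]>90); yel=(hsv[...,0]>15)&(hsv[...,0]<32)&(hsv[...,1]>120)
for nm,m0 in [('pur',pur),('yel',yel)]:
    for a,c,m in comps(m0,20,(300,120,400,250)): print(nm,a,c,onplane(T,c,.065))
cm=np.zeros_like(bx);cm[172:210,345:385]=1
print(hsv[172:210:3,345:385:2,2])
E
```

```text
plate px [ 36  22 160] deck [ 55   9 170] table [135   4 125] stand [ 50  11 145] cradle [90  3 75] collar [30  6 79] [100  87  77  79  81  69  78] sidestand [30 10 98] pl side [ 24  26 206] [ 19  28 222]
hot 3646 (0.5851553678512573, -0.009505674242973328) (0.15734019875526428, 0.25707322359085083) 72.5274887084961
collar 72 [236.61 186.01] [0.52051184 0.05378573 0.088     ]
stand 103 ((0.4738440215587616, 0.3586626648902893), (0.04876835644245148, 0.053054213523864746), 45.912681579589844)
pur 145 [331.98 185.47] [ 0.52376297 -0.2394158   0.065     ]
pur 158 [361.63 220.61] [ 0.41473475 -0.32574139  0.065     ]
yel 186 [369.31 156.06] [ 0.615785   -0.35897142  0.065     ]
[[127 124 126 123 124 124 124 122 122 123 123 123 121 123 121 121 121 120
  122 117]
 [124 124 125 124 124 123 122 121 122 122 120 123 119 120 117 116 121 121
  120 120]
 [125 126 125 125 125 124 123 121 109 100  85  76  75  75  75  91 122 121
  122 119]
 [126 125 124  83  79  75  77  75  75  76  77  75  57  54  34  40 107 121
  122 120]
 [127 128  72  35  69  74  73  75  58  24  20  30  20  17  19  17  19 115
  123 123]
 [128 126 108  30  55  75  74  66  42  18  27  31  23  13  18  20  35 122
  123 123]
 [126 126 126  52  33  75  77  49  28  32  24  32  31  29  22  30  70 110
  123 122]
 [125 125 125  91  31  64  76  66  36  31  31  27  27  21  64  75  74  92
  122 123]
 [127 125 125 111  32  47  76  77  72  54  50  56  57  70  74  76  73  77
  123 123]
 [125 125 126 126  61  33  72  75  77  75  75  74  75  76  75  74  63  58
  121 124]
 [126 126 125 126 102  32  58  77  74  61  57  61  83 102 110 123 123 123
  123 121]
 [129 128 128 127 126  83 102 112 127 126 124 126 124 127 125 124 126 126
  125 125]
 [128 126 126 127 127 126 126 127 126 126 126 125 126 125 127 125 129 125
  125 125]]
```

```bash
cat >> h.py <<'E'
def tri(c1,p1,c2,p2):
    o1,d1=ray(c1,p1);o2,d2=ray(c2,p2)
    d1/=np.linalg.norm(d1);d2/=np.linalg.norm(d2)
    A=np.c_[d1,-d2];x=np.linalg.lstsq(A,o2-o1,rcond=None)[0]
    a=o1+d1*x[0];b=o2+d2*x[1];return (a+b)/2,np.linalg.norm(a-b)
E
python3 - <<'E'
from h import *
T=load('top');S=load('side');t=T['pixels']
v=cv2.cvtColor(t,cv2.COLOR_RGB2HSV)[...,2].astype(int)
tt=(374.1,184.9);ts=(288.3,128.6);pt=(131.8,199.9);ps=(226.2,268.2)
print('therm',tri(T,tt,S,ts),onplane(T,tt,.138),onplane(S,ts,.138))
print('pin',tri(T,pt,S,ps),onplane(T,pt,.135),onplane(S,ps,.135))
m=((v>43)&(v<90));m[:172]=0;m[212:]=0;m[:,:348]=0;m[:,385:]=0
n,l,st,ce=cv2.connectedComponentsWithStats(m.astype(np.uint8));i=1+np.argmax(st[1:,4])
cn,_=cv2.findContours((l==i).astype(np.uint8),cv2.RETR_EXTERNAL,cv2.CHAIN_APPROX_NONE)
P=np.array([onplane(T,p,.045)[:2] for p in cn[0][:,0].astype(float)]);print('cradle',cv2.minAreaRect(P.astype(np.float32)))
hs=cv2.cvtColor(t,cv2.COLOR_RGB2HSV).astype(int)
# plate via saturation
sat=cv2.GaussianBlur(hs[...,1].astype(np.float32),(0,0),1.2);mm=(sat>16)&(v>120);mm[:115]=0;mm[180:]=0;mm[:,:225]=0;mm[:,:300];mm[:,300:]=0
n,l,st,ce=cv2.connectedComponentsWithStats(mm.astype(np.uint8));i=1+np.argmax(st[1:,4]);print('plate',st[i],ce[i],onplane(T,ce[i],.097), (70*2)**2*np.pi/4)
for nm,p in [('collar',(.521,.0542,.088)),('plate',(.638,-.028,.097))]: print(nm,proj(S,p))
E
```

```text
therm (array([ 0.51359154, -0.34858318,  0.1396247 ]), np.float64(0.0024453881206407636)) [ 0.51263941 -0.34920894  0.138     ] [ 0.51546045 -0.3509721   0.138     ]
pin (array([0.47566052, 0.35757848, 0.13456573]), np.float64(0.0030099282872009334)) [0.47411583 0.35708391 0.135     ] [0.47705678 0.35799002 0.135     ]
cradle ((0.5108936429023743, -0.3451695740222931), (0.0765734538435936, 0.08721733093261719), 11.765264511108398)
plate [ 241  126   45   44 1576] [262.86992386 147.87055838] [ 0.63652198 -0.02689203  0.097     ] 15393.804002589986
collar [249.81507698 205.72142644]
plate [226.15173667 180.38713006]
```

```bash
python3 -m pendant '[[-1,-0.963,-0.124,-0.167,0,0,0.553],[-1,-0.963,-0.124,-0.167,0,0,0.553],[-1,-0.963,-0.124,-0.167,0,0,0.553],[-1,-0.963,-0.124,-0.167,0,0,0.553],[-1,-0.963,-0.124,-0.167,0,0,0.553],[-1,-0.963,-0.124,-0.167,0,0,0.553],[-1,-0.963,-0.124,-0.167,0,0,0.553],[-1,-0.963,-0.124,-0.167,0,0,0.553]]' 10
```

```text
time: 1.1
ee_pos: [0.4996, 0.4232, 0.291]
eef_rot: [0.706, 0.709, -0.0, -0.0]
ft_force: [0.1, 0.7, -0.6]
width: 0.0872
grip_force: 0.0
```

```bash
python3 -m pendant '[[-1,-0.95,0,0,0,0,0],[-1,-0.95,0,0,0,0,0],[-1,-0.95,0,0,0,0,0],[-1,-0.95,0,0,0,0,0],[-1,-0.95,0,0,0,0,0],[-1,-0.95,0,0,0,0,0]]'; python3 -m pendant '[[-1,-0.95,0,0,0,0,0],[-1,-0.95,0,0,0,0,0],[-1,-0.95,0,0,0,0,0],[-1,-0.95,0,0,0,0,0],[-1,-0.95,0,0,0,0,0],[-1,-0.95,0,0,0,0,0]]'
```

```text
time: 1.85
ee_pos: [0.5004, 0.135, 0.2919]
eef_rot: [0.707, 0.707, 0.0, 0.0]
ft_force: [0.5, 0.3, -0.4]
width: 0.0865
grip_force: 0.0
time: 2.6
ee_pos: [0.5003, -0.149, 0.2914]
eef_rot: [0.707, 0.707, -0.0, 0.0]
ft_force: [0.2, 0.8, 0.4]
width: 0.087
grip_force: 0.0
```

```bash
python3 -m pendant '[[-1,-0.68,0.047,0,0,0,0],[-1,-0.68,0.047,0,0,0,0],[-1,-0.68,0.047,0,0,0,0],[-1,-0.68,0.047,0,0,0,0],[-1,-0.68,0.047,0,0,0,0],[-1,-0.68,0.047,0,0,0,0]]'
python3 - <<'E'
from h import *
from bench import r,optics
s=r.read_state();print(s['ee_pos'],s['eef_rot'],s['joint_positions'])
c=optics.camera('wrist');np.savez('pics/w1.npz',**c)
cv2.imwrite('pics/w1.png',c['pixels'][:,:,::-1])
print(proj(c,(.5135,-.3495,.138)))
E
```

```text
time: 3.35
ee_pos: [0.5157, -0.3488, 0.2911]
eef_rot: [0.706, 0.708, 0.001, -0.0]
ft_force: [-0.1, 0.1, -0.1]
width: 0.0871
grip_force: 0.0
[ 0.51568573 -0.34878124  0.29111091] [ 7.05796825e-01  7.08413895e-01  6.33214898e-04 -4.41405243e-04] [-0.06324357  0.37091969  0.78445528  1.42497666 -0.26215758  1.4529117
  0.72147936]
[251.46207574 187.98940508]
```

View pics/w1.png

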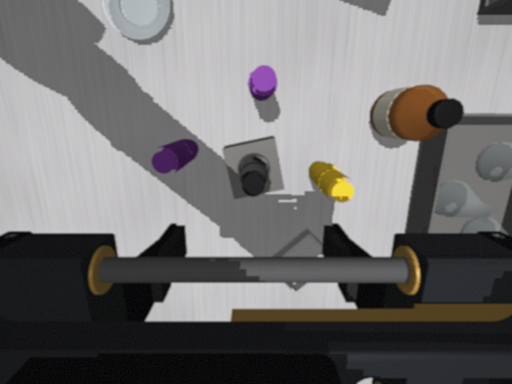

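The wrist view shows the grey thermometer upright in its cradle, its top centred at about (254,183). The decoys at (263,82), (175,156) and (331,181) are clear of the fingers' descent.

```bash
python3 - <<'E'
from h import *
c=load('w1');print(onplane(c,(254,183),.138),ray(c,(254,183))[0])
v=c['pixels'][135:200,220:290].astype(int).sum(2)/3
g=(v<28);n,l,st,ce=cv2.connectedComponentsWithStats(g.astype(np.uint8));
for i in range(1,n):
    if st[i,4]>60: print(st[i],ce[i]+[220,135],onplane(c,ce[i]+[220,135],.138))
E
```

```text
[ 0.51627415 -0.34383848  0.138     ] [ 0.51574731 -0.27134605  0.43425814]
```

```bash
python3 -m pendant '[[-1,0.009,0,0.2,0,0,0],[-1,0.009,0,0.35,0,0,0],[-1,0.009,0,0.45,0,0,0],[-1,0.009,0,0.55,0,0,0],[-1,0.009,0,0.62,0,0,0],[-1,0.009,0,0.62,0,0,0],[-1,0.009,0,0.62,0,0,0]]'; python3 -m pendant '[[1,0,0,0,0,0,0],[1,0,0,0,0,0,0],[1,0,0,0,0,0,0],[1,0,0,0,0,0,0],[1,0,0,0,0,0,0],[1,0,0,0,0,0,0],[1,0,0,0,0,0,0],[1,0,0,0,0,0,0]]' 20
```

```text
time: 4.28
ee_pos: [0.5151, -0.3488, 0.1065]
eef_rot: [0.707, 0.707, 0.0, 0.001]
ft_force: [0.1, -0.6, -0.2]
width: 0.087
grip_force: 0.0
time: 5.28
ee_pos: [0.5143, -0.3487, 0.1052]
eef_rot: [0.707, 0.707, 0.0, -0.0]
ft_force: [0.3, -0.2, 0.5]
width: 0.0333
grip_force: 20.0
```

```bash
python3 -m pendant '[[1,0,0,-0.1,0,0,0],[1,0,0,-0.2,0,0,0],[1,0,0,-0.35,0,0,0],[1,0,0,-0.5,0,0,0],[1,0,0,-0.6,0,0,0],[1,0,0,-0.63,0,0,0],[1,0,0,-0.63,0,0,0]]'; python3 -m pendant '[[1,0.12,0.05,0,0,0,0],[1,0.25,0.1,0,0,0,0],[1,0.4,0.2,0,0,0,0],[1,0.55,0.28,0,0,0,0],[1,0.7,0.35,0,0,0,0],[1,0.8,0.41,0,0,0,0],[1,0.8,0.41,0,0,0,0]]'; python3 -m pendant '[[1,0.1,0,0,0,0,0],[1,0.2,0,0,0,0,0],[1,0.27,0,0,0,0,0],[1,0.27,0,0,0,0,0],[1,0.27,0,0,0,0,0]]'
python3 - <<'E'
from h import *
from bench import r,optics
s=r.read_state();print(s['ee_pos'],s['eef_rot'])
ims=[]
for n in ['top','side']:
    c=optics.camera(n);np.savez(f'pics/{n}2.npz',**c)
    p=s['ee_pos']; u,v=map(int,proj(c,p)); u-=50;v-=50;print(n,u,v)
    ims.append(cv2.resize(c['pixels'][v:v+100,u:u+100,::-1],(400,400),interpolation=cv2.INTER_CUBIC))
cv2.imwrite('pics/hold.png',np.hstack(ims))
E
```

```text
time: 6.15
ee_pos: [0.5143, -0.3487, 0.2936]
eef_rot: [0.707, 0.707, -0.0, -0.0]
ft_force: [0.6, -0.6, -2.4]
width: 0.0332
grip_force: 20.0
time: 7.02
ee_pos: [0.6382, -0.1045, 0.2914]
eef_rot: [0.705, 0.709, -0.001, -0.002]
ft_force: [-0.7, -0.7, -2.1]
width: 0.0337
grip_force: 20.0
time: 7.65
ee_pos: [0.6372, -0.0294, 0.2941]
eef_rot: [0.708, 0.706, -0.0, 0.0]
ft_force: [-0.5, 0.6, -1.3]
width: 0.0335
grip_force: 20.0
[ 0.63719541 -0.02935083  0.2941144 ] [ 7.07736791e-01  7.06476080e-01 -3.96873376e-04  1.57150019e-04]
top 214 78
side 174 82
```

View pics/hold.png

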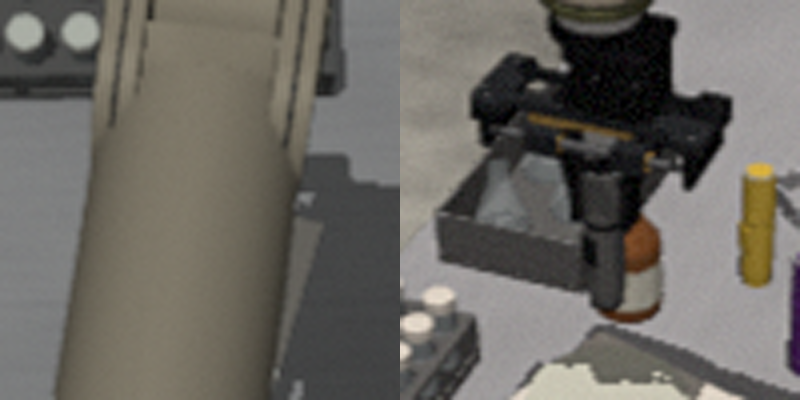

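The side view shows the thermometer gripped and upright, its nose end at about (225,157) over the plate. I'll hold it still for 3 s while checking the projection.

```bash
python3 - <<'E'
from h import *
S=load('side2');print(proj(S,(.637,-.0265,.197)),onplane(S,(225,157),.197))
E
python3 -m pendant '[[1,0.008,0,0,0,0,0],[1,0.008,0,0,0,0,0],[1,0.008,0,0,0,0,0],[1,0.008,0,0,0,0,0],[1,0.008,0,0,0,0,0],[1,0.008,0,0,0,0,0],[1,0.008,0,0,0,0,0],[1,0.008,0,0,0,0,0]]'; for i in 1 2; do python3 -m pendant '[[1,0,0,0,0,0,0],[1,0,0,0,0,0,0],[1,0,0,0,0,0,0],[1,0,0,0,0,0,0],[1,0,0,0,0,0,0],[1,0,0,0,0,0,0],[1,0,0,0,0,0,0],[1,0,0,0,0,0,0]]'; done
```

```text
[225.46144854 157.30037957] [ 0.63904987 -0.02748131  0.197     ]
time: 8.75
ee_pos: [0.6374, -0.0254, 0.2943]
eef_rot: [0.707, 0.707, 0.0, -0.0]
ft_force: [0.0, 0.2, -0.2]
width: 0.0336
grip_force: 20.0
time: 9.75
ee_pos: [0.6374, -0.0254, 0.2943]
eef_rot: [0.707, 0.707, 0.0, -0.0]
ft_force: [0.8, 0.0, -1.8]
width: 0.0332
grip_force: 20.0
time: 10.75
ee_pos: [0.6374, -0.0254, 0.2943]
eef_rot: [0.707, 0.707, 0.0, -0.0]
ft_force: [0.3, -0.5, -0.9]
width: 0.0334
grip_force: 20.0
```

```bash
python3 -m pendant '[[1,-0.15,-0.06,0,0,0,0],[1,-0.3,-0.12,0,0,0,0],[1,-0.45,-0.2,0,0,0,0],[1,-0.6,-0.3,0,0,0,0],[1,-0.75,-0.35,0,0,0,0],[1,-0.9,-0.41,0,0,0,0],[1,-0.9,-0.41,0,0,0,0]]'; python3 -m pendant '[[1,-0.1,0,0,0,0,0],[1,-0.178,0,0,0,0,0],[1,-0.178,0,0,0,0,0],[1,-0.178,0,0,0,0,0],[1,-0.178,0,0,0,0,0]]'
```

```text
time: 11.62
ee_pos: [0.5117, -0.2999, 0.2948]
eef_rot: [0.71, 0.704, -0.001, 0.001]
ft_force: [0.6, -0.3, -1.3]
width: 0.0333
grip_force: 20.0
time: 12.25
ee_pos: [0.515, -0.3475, 0.2943]
eef_rot: [0.707, 0.708, 0.0, -0.0]
ft_force: [0.8, 0.6, -1.4]
width: 0.0332
grip_force: 20.0
```

Lowering slowly to z=0.107, checking the force on the way.

```bash
python3 -m pendant '[[1,0,0,0.1,0,0,0],[1,0,0,0.2,0,0,0],[1,0,0,0.3,0,0,0],[1,0,0,0.38,0,0,0],[1,0,0,0.45,0,0,0],[1,0,0,0.5,0,0,0],[1,0,0,0.5,0,0,0]]'; python3 -m pendant '[[1,0,0,0.03,0,0,0],[1,0,0,0.06,0,0,0],[1,0,0,0.09,0,0,0],[1,0,0,0.115,0,0,0],[1,0,0,0.123,0,0,0],[1,0,0,0.123,0,0,0]]'
```

```text
time: 13.12
ee_pos: [0.5142, -0.348, 0.1435]
eef_rot: [0.707, 0.707, -0.0, -0.001]
ft_force: [-0.2, 0.3, -1.0]
width: 0.0335
grip_force: 20.0
time: 13.88
ee_pos: [0.5144, -0.3488, 0.1073]
eef_rot: [0.707, 0.707, -0.0, -0.0]
ft_force: [0.4, 0.7, -0.8]
width: 0.0333
grip_force: 20.0
```

```bash
python3 -m pendant '[[1,0,0,0.006,0,0,0],[1,0,0,0.006,0,0,0],[-1,0,0,0.006,0,0,0],[-1,0,0,0.006,0,0,0],[-1,0,0,0.006,0,0,0],[-1,0,0,0.006,0,0,0],[-1,0,0,0.006,0,0,0],[-1,0,0,0.006,0,0,0]]'; python3 -m pendant '[[-1,0,0,0,0,0,0],[-1,0,0,0,0,0,0]]'
```

```text
time: 14.88
ee_pos: [0.5144, -0.3487, 0.1056]
eef_rot: [0.707, 0.707, 0.0, -0.0]
ft_force: [0.0, 0.3, 1.1]
width: 0.083
grip_force: 0.0
time: 15.12
ee_pos: [0.5144, -0.3487, 0.1056]
eef_rot: [0.707, 0.707, 0.0, -0.0]
ft_force: [0.0, 0.8, 0.0]
width: 0.0864
grip_force: 0.0
```

```bash
python3 -m pendant '[[-1,0,0,-0.1,0,0,0],[-1,0,0,-0.25,0,0,0],[-1,0,0,-0.4,0,0,0],[-1,0,0,-0.55,0,0,0],[-1,0,0,-0.65,0,0,0],[-1,0,0,-0.65,0,0,0]]'
for i in 1 2; do python3 -m pendant '[[-1,0.97,0,0,0,0,0],[-1,0.97,0,0,0,0,0],[-1,0.97,0,0,0,0,0],[-1,0.97,0,0,0,0,0],[-1,0.97,0,0,0,0,0],[-1,0.97,0,0,0,0,0]]'; done
python3 -m pendant '[[-1,0.41,-0.13,0,0,0,0],[-1,0.41,-0.13,0,0,0,0],[-1,0.41,-0.13,0,0,0,0],[-1,0.41,-0.13,0,0,0,0],[-1,0.41,-0.13,0,0,0,0]]'
python3 - <<'E'
from h import *
from bench import r,optics
S=optics.camera('side');w=optics.camera('wrist');np.savez('pics/w3.npz',**w);np.savez('pics/side3.npz',**S)
a=cv2.resize(S['pixels'][115:175,255:325],(420,360),interpolation=cv2.INTER_CUBIC)
b=w['pixels'][60:260,150:350]
b=cv2.resize(b,(360,360),interpolation=cv2.INTER_CUBIC)
cv2.imwrite('pics/c3.png',np.hstack([a,b])[:,:,::-1]); s=r.read_state();print(s['ee_pos'],proj(w,(.4755,.3575,.135)))
E
```

```text
time: 15.88
ee_pos: [0.5149, -0.3496, 0.3031]
eef_rot: [0.707, 0.707, 0.001, 0.002]
ft_force: [0.2, -0.1, -1.4]
width: 0.0871
grip_force: 0.0
time: 16.62
ee_pos: [0.5142, -0.0537, 0.2996]
eef_rot: [0.705, 0.709, -0.0, -0.001]
ft_force: [-0.4, 0.9, -0.3]
width: 0.0872
grip_force: 0.0
time: 17.38
ee_pos: [0.5139, 0.2358, 0.2991]
eef_rot: [0.706, 0.709, -0.001, -0.0]
ft_force: [0.4, -1.6, 0.0]
width: 0.0871
grip_force: 0.0
time: 18.0
ee_pos: [0.4769, 0.3538, 0.3008]
eef_rot: [0.708, 0.706, 0.0, 0.0]
ft_force: [-0.5, 0.6, 0.2]
width: 0.0872
grip_force: 0.0
[0.47651468 0.35449192 0.3008372 ] [252.33781591 181.42291823]
```

View pics/c3.png

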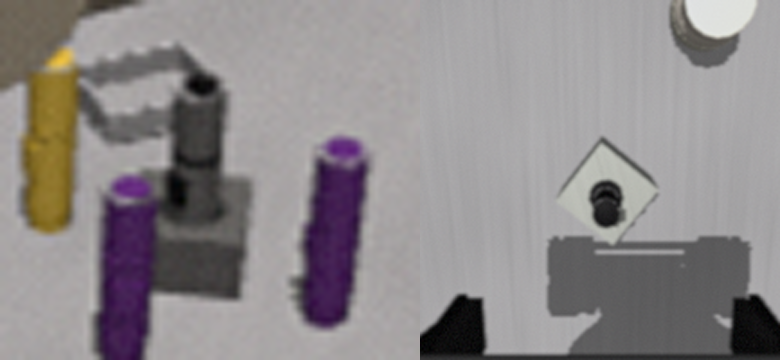

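The thermometer stands upright in its cradle again. The pin top shows at wrist pixel (253,177.5).

```bash
python3 - <<'E'
from h import *
w=load('w3');print(onplane(w,(253,177.5),.135), onplane(w,(150+187/1.8,60+190/1.8),.07))
E
```

```text
[0.47627603 0.36207622 0.135     ] [0.47733639 0.36400638 0.07      ]
```

```bash
python3 -m pendant '[[-1,0.015,0,0.1,0,0,0],[-1,0.015,0,0.25,0,0,0],[-1,0.015,0,0.4,0,0,0],[-1,0.015,0,0.5,0,0,0],[-1,0.015,0,0.6,0,0,0],[-1,0.015,0,0.653,0,0,0],[-1,0.015,0,0.653,0,0,0],[-1,0.015,0,0.653,0,0,0]]'; for i in 1 ; do python3 -m pendant '[[1,0,0,0,0,0,0],[1,0,0,0,0,0,0],[1,0,0,0,0,0,0],[1,0,0,0,0,0,0],[1,0,0,0,0,0,0],[1,0,0,0,0,0,0],[1,0,0,0,0,0,0],[1,0,0,0,0,0,0]]' 35; done
```

```text
time: 19.1
ee_pos: [0.4762, 0.361, 0.106]
eef_rot: [0.707, 0.707, 0.001, 0.0]
ft_force: [0.8, -0.1, 0.1]
width: 0.087
grip_force: 0.0
time: 20.1
ee_pos: [0.4755, 0.3608, 0.1048]
eef_rot: [0.707, 0.707, 0.0, -0.0]
ft_force: [-0.1, -0.5, -0.3]
width: 0.0173
grip_force: 35.0
```

```bash
python3 -m pendant '[[1,0,0,-0.1,0,0,0],[1,0,0,-0.2,0,0,0],[1,0,0,-0.3,0,0,0],[1,0,0,-0.4,0,0,0],[1,0,0,-0.5,0,0,0],[1,0,0,-0.5,0,0,0]]'; python3 -m pendant '[[1,-0.15,0.05,0,0,0,0],[1,-0.3,0.1,0,0,0,0],[1,-0.45,0.152,0,0,0,0],[1,-0.6,0.152,0,0,0,0],[1,-0.75,0.152,0,0,0,0],[1,-0.9,0.152,0,0,0,0],[1,-0.9,0.152,0,0,0,0]]';  python3 -m pendant '[[1,-0.1,0,0,0,0,0],[1,-0.122,0,0,0,0,0],[1,-0.122,0,0,0,0,0],[1,-0.122,0,0,0,0,0]]'
python3 - <<'E'
from h import *
from bench import r,optics
s=r.read_state();p=s['ee_pos'];print(p,s['eef_rot'],s['width'])
ims=[]
for n,q in [('side',p-[0,0,.09]),('wrist',None)]:
    c=optics.camera(n);np.savez(f'pics/{n}4.npz',**c)
    u,v=map(int,proj(c,p-[0,0,.1]));print(n,u,v,proj(c,(.521,.0542,.088)))
    u=min(max(u-45,0),422);v=min(max(v-40,0),294);print(u,v)
    ims.append(cv2.resize(c['pixels'][v:v+90,u:u+90,::-1],(396,396),interpolation=cv2.INTER_CUBIC))
cv2.imwrite('pics/c4.png',np.hstack(ims))
E
```

```text
time: 20.85
ee_pos: [0.4764, 0.3613, 0.2571]
eef_rot: [0.707, 0.707, 0.002, -0.0]
ft_force: [0.7, -0.9, -0.9]
width: 0.0174
grip_force: 35.0
time: 21.72
ee_pos: [0.5209, 0.0866, 0.2541]
eef_rot: [0.709, 0.705, -0.0, 0.0]
ft_force: [-0.3, 0.6, -1.2]
width: 0.0174
grip_force: 35.0
time: 22.22
ee_pos: [0.521, 0.0556, 0.2544]
eef_rot: [0.707, 0.708, -0.0, -0.0]
ft_force: [-0.4, 0.3, -0.2]
width: 0.0169
grip_force: 35.0
[0.52095585 0.05559562 0.25444034] [ 7.06566201e-01  7.07646910e-01 -5.83213193e-05 -2.23432858e-04] 0.016948384279094234
side 249 190 [249.81507698 205.72142644]
204 150
wrist 253 201 [253.55446763 185.25283973]
208 161
```

View pics/c4.png

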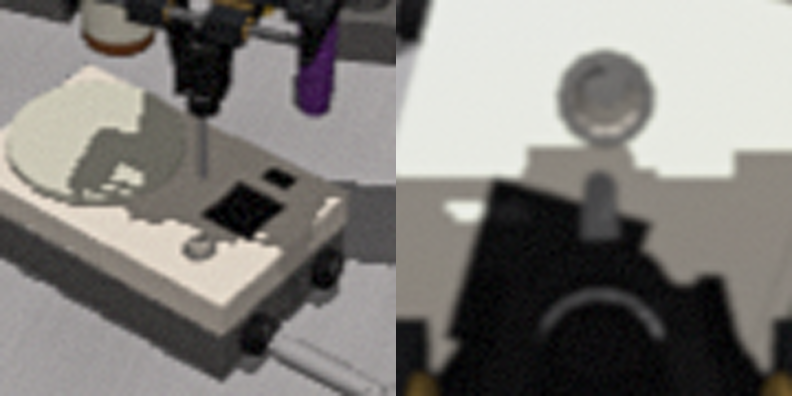

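Side view: tip at (250.4,190) and collar at (249.7,205.5). Wrist view: tip at about (254.1,200.5) and collar at (255.3,183). Next I'll work out tip minus mouth in both views.

```bash
python3 - <<'E'
from h import *
for n,tip,col in [('side4',(250.1,190.),(249.4,205.2)),('wrist4',(254.0,201),(255.2,182.8))]:
    c=load(n);a=onplane(c,tip,.1545);b=onplane(c,col,.088);print(n,a,b,(b-a)[:2])
E
```

```text
side4 [0.52100354 0.05287544 0.1545    ] [0.52313265 0.05233129 0.088     ] [ 0.00212911 -0.00054415]
wrist4 [0.52148948 0.05626496 0.1545    ] [0.52288114 0.05709903 0.088     ] [0.00139166 0.00083407]
```

```bash
python3 -m pendant '[[1,0,0.005,0.05,0,0,0],[1,0,0.005,0.1,0,0,0],[1,0,0.005,0.15,0,0,0],[1,0,0.005,0.2,0,0,0],[1,0,0.005,0.2,0,0,0],[1,0,0.005,0.2,0,0,0],[1,0,0.005,0.2,0,0,0]]'
python3 - <<'E'
from h import *
from bench import r,optics
s=r.read_state();p=s['ee_pos'];print(p)
ims=[]
for n in ['side','wrist']:
    c=optics.camera(n);np.savez(f'pics/{n}5.npz',**c)
    u,v=map(int,proj(c,(.522,.0542,.088)));u-=20;v-=20;print(n,u,v,proj(c,p-[0,0,.1]))
    ims.append(cv2.resize(c['pixels'][v:v+40,u:u+40,::-1],(400,400),interpolation=cv2.INTER_CUBIC))
cv2.imwrite('pics/c5.png',np.hstack(ims))
E
```

```text
time: 23.2
ee_pos: [0.5229, 0.0542, 0.1953]
eef_rot: [0.707, 0.707, 0.001, 0.0]
ft_force: [0.1, 0.5, -0.5]
width: 0.0167
grip_force: 35.0
[0.52294588 0.05419179 0.19533289]
side 229 185 [249.26854476 203.91432787]
wrist 232 179 [253.39211499 201.92001054]
```

View pics/c5.png

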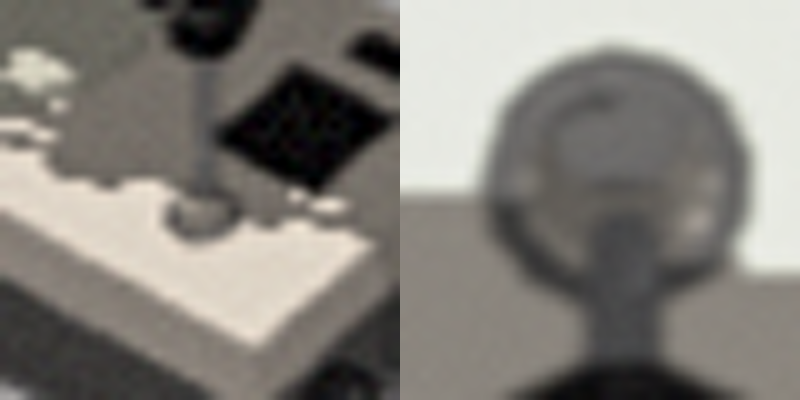

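```bash
python3 - <<'E'
from h import *
c=load('wrist5');b=onplane(c,(253.4,195.8),.088)
for v in (200,202,203.):
    a=onplane(c,(253.9,v),.0953);print(a,b,(b-a)[:2])
c=load('side5');print(onplane(c,(249.,205.6),.088), onplane(c,(249.,203.5),.0953))
E
```

```text
[0.52341218 0.05602469 0.0953    ] [0.5229522  0.05787704 0.088     ] [-0.00045998  0.00185235]
[0.52341152 0.05410397 0.0953    ] [0.5229522  0.05787704 0.088     ] [-0.00045932  0.00377307]
[0.52341119 0.05314058 0.0953    ] [0.5229522  0.05787704 0.088     ] [-0.00045899  0.00473646]
[0.52368314 0.05459205 0.088     ] [0.52446611 0.05259992 0.0953    ]
```

The tip sits about 2.5 mm too far towards -y, so I'll shift it +y by 2.5 mm and descend.

```bash
python3 -m pendant '[[1,0.008,0,0,0,0,0],[1,0.008,0,0,0,0,0],[1,0.008,0,0.03,0,0,0],[1,0.008,0,0.05,0,0,0],[1,0.008,0,0.07,0,0,0],[1,0.008,0,0.08,0,0,0],[1,0.008,0,0.08,0,0,0],[1,0.008,0,0.08,0,0,0]]'
```

```text
time: 24.3
ee_pos: [0.5227, 0.0566, 0.1709]
eef_rot: [0.707, 0.707, 0.0, 0.0]
ft_force: [0.1, 0.1, -0.8]
width: 0.0176
grip_force: 35.0
```

```bash
python3 -m pendant '[[1,0,0,0.008,0,0,0],[1,0,0,0.015,0,0,0],[1,0,0,0.02,0,0,0],[1,0,0,0.02,0,0,0],[1,0,0,0.02,0,0,0]]'; python3 -m pendant '[[1,0,0,0.006,0,0,0],[1,0,0,0.01,0,0,0],[1,0,0,0.01,0,0,0],[1,0,0,0.01,0,0,0]]';  python3 -m pendant '[[1,0,0,0.003,0,0,0],[1,0,0,0.005,0,0,0],[1,0,0,0.005,0,0,0],[1,0,0,0.005,0,0,0]]'
```

```text
time: 24.92
ee_pos: [0.5227, 0.0566, 0.1649]
eef_rot: [0.707, 0.707, 0.0, 0.0]
ft_force: [-0.6, 0.5, 2.6]
width: 0.0172
grip_force: 35.0
time: 25.42
ee_pos: [0.5227, 0.0566, 0.1619]
eef_rot: [0.707, 0.707, 0.0, 0.0]
ft_force: [-1.2, -0.1, 3.2]
width: 0.0174
grip_force: 35.0
time: 25.92
ee_pos: [0.5227, 0.0566, 0.1605]
eef_rot: [0.707, 0.707, 0.0, 0.0]
ft_force: [-1.1, 0.1, 5.9]
width: 0.0174
grip_force: 35.0
```

Contact is made and the spring force is rising. I'll go a little further, until the stop shows as a hard rise in force.

```bash
for i in 1 2; do python3 -m pendant '[[1,0,0,0.004,0,0,0],[1,0,0,0.004,0,0,0],[1,0,0,0.004,0,0,0],[1,0,0,0.004,0,0,0]]'; done
```

```text
time: 26.42
ee_pos: [0.523, 0.0566, 0.1602]
eef_rot: [0.707, 0.707, 0.001, 0.0]
ft_force: [-3.6, -0.5, 15.1]
width: 0.0174
grip_force: 35.0
time: 26.92
ee_pos: [0.5233, 0.0566, 0.1599]
eef_rot: [0.707, 0.707, 0.001, 0.0]
ft_force: [-6.1, -0.6, 24.3]
width: 0.0173
grip_force: 35.0
```

It's at the hard stop. I'll ease off slightly to about 15 N, well above the spring's 5 N, and check that it's steady.

```bash
python3 -m pendant '[[1,0,0,-0.004,0,0,0],[1,0,0,-0.004,0,0,0],[1,0,0,-0.004,0,0,0],[1,0,0,-0.004,0,0,0]]'; python3 -m pendant '[[1,0,0,0,0,0,0],[1,0,0,0,0,0,0],[1,0,0,0,0,0,0],[1,0,0,0,0,0,0],[1,0,0,0,0,0,0],[1,0,0,0,0,0,0],[1,0,0,0,0,0,0],[1,0,0,0,0,0,0]]'
```

```text
time: 27.42
ee_pos: [0.523, 0.0566, 0.1602]
eef_rot: [0.707, 0.707, 0.001, 0.0]
ft_force: [-3.8, -1.1, 15.0]
width: 0.0174
grip_force: 35.0
time: 28.42
ee_pos: [0.523, 0.0566, 0.1602]
eef_rot: [0.707, 0.707, 0.001, 0.0]
ft_force: [-4.0, -0.6, 14.8]
width: 0.0176
grip_force: 35.0
```

```bash
python3 -c "
from bench import r
print(r.close_job())"
```

```text
the job is handed in; nothing more can be done
None
```

I held the thermometer still over the plate for about 3 s and returned it to its cradle, then pushed the reset button to its stop with the pin. The job was handed in at about 28 s with the pin still gripped and holding the button down at about 15 N; no verdict was shown.

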